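Hold a sprung pointer out at its length mark

ROBOT

A 7-joint arm with a two-finger parallel gripper is mounted at the origin on a cart in front of the work surface, level with it; the furniture and walls round the work are solid. World frame = base frame: x ahead of the robot, y to its left, z up, the work surface at z = 0. Lengths are in mm, angles in rad, forces in N, time in s.
With the tool pointing down it reaches from about 400 to 875 mm from the base axis. Payload 4.4 kg.
Tool frame: the origin (TCP) lies midway between the tips of the shut fingers; the grasp point (between the pads) lies 19 mm behind it (ctrl.grip_point_offset is the distance from the TCP to the grasp point, in mm); z points along the fingers, y is the line along which they close (so a half turn about z gives the same grasp; the last joint's range is limited). The gripper opens to 85 mm and grips with 20 to 120 N. Pads are 22 mm wide; open, the fingers measure 114 mm over their backs; the gripper's body (76 mm by 85 mm) begins 54 mm behind the grasp point. The pads swing forward as they close: fully open they stand 13 mm farther back than shut.
Start: joints at [1.04, 0.628, 0.038, 1.517, -0.027, 0.996, -0.02], TCP at [291.387, -581.043, 231.313] pointing down, gripper open.
Joint ranges: [-3.06, 3.06], [-0.37, 2.12], [-1.25, 1.32], [0.18, 2.47], [-1.1, 4.24], [0.23, 1.98], [-2.94, 2.94]. Speed limits (rad/s): [2.57, 2.57, 3.14, 3.14, 3.14, 3.14, 3.14].

INTERFACE

Orientations are given as [roll, pitch, yaw] about the fixed x, y, z axes, in that order (R = Rz(yaw) Ry(pitch) Rx(roll)).
In Python, from cell import ctrl, camrig, probe_bus gives the robot as it stands (ctrl), with the cameras (camrig) and the readings (probe_bus).
- The arm moves only by the tool inch_along, called after "Request:" as name(argument=value, ...), one argument or row to a line, values as JSON. Schema: {"type":"object","properties":{"deltas":{"type":"object","properties":{"tx":{"type":"array","items":{"type":"number"},"minItems":1,"maxItems":12},"ty":{"type":"array","items":{"type":"number"},"minItems":1,"maxItems":12},"tz":{"type":"array","items":{"type":"number"},"minItems":1,"maxItems":12},"wx":{"type":"array","items":{"type":"number"},"minItems":1,"maxItems":12},"wy":{"type":"array","items":{"type":"number"},"minItems":1,"maxItems":12},"wz":{"type":"array","items":{"type":"number"},"minItems":1,"maxItems":12},"jaw":{"type":"array","items":{"type":"number"},"minItems":1,"maxItems":12}},"additionalProperties":false,"required":["tx","ty","tz","wx","wy","wz","jaw"]},"only":{"type":"string"},"quiet":{"type":"boolean"},"lines":{"type":"string"}},"required":["deltas"],"additionalProperties":false}. deltas is an object with one list for each field, all of the same length, 1 to 12, a row being the entries at one place: tx, ty, tz (the shift in shares of the most that a row can go, 1 being 50 mm), wx, wy, wz (a rotation vector in a scale on which 1.0 is 4 rad), jaw (the finger opening in mm); each row shifts and turns the commanded pose from where the row before left it, along the tool's axes as they then stand; what a row does not reach is not made up. A row lasts 1/10 s, in which the tool goes at most 50 mm and 0.15 rad, less where a joint would pass 70% of its speed; a pose out of reach is approached as far as the arm can. The fingers move at their own pace and stop on an object; the grip force is fixed at half the most. Time passes only in rows, so rows that do not move let the fingers close. The tool returns the time, the measured TCP pose, the force, the opening and the grip force at its end. only (a regular expression) keeps the lines of the reply that match it, lines (a string "A,B") keeps lines A to B, and quiet returns only ok. No shift or turn number may pass 1 either way. Input that does not fit is refused with a message, and nothing moves.
- probe_bus.read_state(): the state, without advancing time (a new reading comes with each control period).
- camrig.get_image(name): name is "scene" or "top" or "wrist"; returns the picture (384x512x3 uint8, blue, green, red); there is no depth.
- camrig.calibration(name): a dict with "fx", "fy", "cx", "cy" (pixels), "rvec" (rotation vector, rad) and "tvec" (3), from world to camera coordinates, as OpenCV has them; the wrist camera has in their place "hand_eye" (4x4, takes a point from camera to tool coordinates, whose origin is the TCP and whose axes are the flange's). Camera axes: x right, y down, z forward; pixel columns grow to the right and rows downward; lengths in mm; the calibration is good to about 2 mm. A picture is of the moment at which its call begins: read the wrist's pose just before it. calibration takes no time and is no camera call.
- ctrl.finish_job(): hands the job in; it is judged then, once.
The state is a dict: "clock": time; "qpos": joint angles; "qd": joint speeds; "tau": joint torques, N m; "eef_pos": TCP position; "tool_rot": TCP orientation; "force": force on the tool from outside, world axes, zero at the start; "torque": the same for the moment, N m; "width": finger opening in mm; "gripper_force": force on a finger pad.
Only numpy, scipy, OpenCV 4.12 (cv2) and the standard library are available. Lean on these libraries where they do the work, as an engineer would, in place of code of your own. Each camera call takes 0.05 s, during which the arm holds its last target. There are 200 camera calls.

TASK

Check the spring of the telescoping pointer: drop its square sleeve down into the slots of the two-cheek stand, with the collar nearest the black grip caught just behind the cheek at the stand's long-foot end and the grip pointing out along the long foot. Then pull the black grip straight out, so that the collar bears on that cheek and the rod comes out against its spring until the length mark (the dark raised band on the rod) is level with the mouth of the sleeve. Keep gripping it there: the program finishes while still holding the rod out at the mark, and the beaker, the dish and the timer stay where they are.

Things in the scene. Friction and masses are not known exactly. Their poses are not given: they have to be found in the camera images.
- pointer: Loose pointer's sleeve, 0.2 kg with rod. Origin: sleeve centre, on its axis; +x along the sleeve to the black grip, z up. Bare aluminium square tube 20 x 20 mm, 140 long (x -70 to 70). Two square steel collars 36 x 36 mm: front at x 30 to 38, rear at x -70 to -62. On the bench it lies level on the collars, axis 18 mm up. Carry it by the bare stretch between the collars, about x = -6.
- rod (a joint): How far the inner rod is out of the sleeve along +x, m: 0 = in (its start), 0.055 = length mark level with the sleeve's mouth, 0.080 = end stop. The spring pulls it back in: about 5 N at 0, 11.5 N at the mark, 14.5 N at the stop (120 N/m); let go, it returns to 0.
- mouth (a point): Centre of the sleeve's open front end, 70 mm ahead of the sleeve's origin on the axis.
- grip (a point): Centre of the black pull grip on the rod, on the axis: 18 x 18 mm across, 36 mm long, 6 to 42 mm ahead of the mouth when the rod is in (centre 24 mm ahead, plus the extension). Beyond it: black square end plate 30 x 30 x 6 mm, then a steel pointer cone 20 mm long.
- mark (a point): Centre of the length mark: dark steel square band 14 x 14 mm, 4 mm long, round the 10 mm square rod, 79 mm behind the grip's centre. Hidden in the sleeve, 55 mm behind the mouth, when the rod is in; emerges as the rod is pulled.
- stand: Fixed stand. Origin: underside, midway between the cheeks; +x along the long foot (pull direction), z up. Grey foot 8 mm thick: 74 wide from x -80 to 60, then a 36 wide long foot to x 155. Two aluminium cheeks 60 wide, 10 thick, centred at x 47 and -47; each has a slot open upward at y 0, 24 wide, floor at z 34, straight walls to z 55, lips flaring out to z 67. All in mm.
- seat (a point): Where the sleeve's origin comes when the sleeve lies on both slot floors: 44 mm above the stand's origin, axes as the stand's. There the front collar is between the cheeks, 4 mm short of the +x cheek, and the rear collar outside the -x cheek; with the collar bearing on the cheek the sleeve is 4 mm further along +x.
- beaker: Bystander: empty clear beaker 52 mm across, 70 mm high; origin at the centre of its underside.
- dish: Bystander: lidded clear culture dish 57 mm across, 14 mm high; origin at the centre of its underside.
- timer: Bystander: white square timer 62 x 62 x 19 mm; origin at the centre of its underside.

How it is judged (in metres and radians):
On the way:
1. the sleeve lies in both slots with its front collar between the cheeks, rod still in (y of pointer in the frame of seat between -0.005 and 0.005 m and z of pointer in the frame of seat between -0.004 and 0.005 m and angle between the x axis of pointer and the x axis of seat, either way round below 0.1 rad and angle between the z axis of pointer and the z axis of seat, either way round below 0.1 rad and x of mouth in the frame of seat above 0.03 m and x of pointer in the frame of seat between -0.03 and 0.007 m and value of joint rod below 0.02 m), for 0.2 s.
At the end, for the whole second after the job is handed in: Sleeve in both slots (5 mm sideways, 4 mm in height, 0.1 rad), its front collar on the +x cheek (origin 1 to 7 mm ahead of the seat), pressing the stand with over 3 N; rod still, out 50 to 60 mm (mark within 5 mm of the mouth), held by the fingers with over 3 N (y of pointer in the frame of seat between -0.005 and 0.005 m and z of pointer in the frame of seat between -0.004 and 0.005 m and angle between the x axis of pointer and the x axis of seat, either way round below 0.1 rad and angle between the z axis of pointer and the z axis of seat, either way round below 0.1 rad and x of mouth in the frame of seat above 0.03 m and x of pointer in the frame of seat between 0.001 and 0.007 m and value of joint rod between 0.05 and 0.06 m and velocity of joint rod between -0.01 and 0.01 m/s and contact force between the fingers and pointer above 3 N and contact force between pointer and stand above 3 N); the arm keeps its last pose, push and grip.
It fails at once if the beaker is pushed more than 15 mm (distance of beaker from where it was at the start of the episode above 0.015 m).
It fails at once if the dish is pushed more than 15 mm (distance of dish from where it was at the start of the episode above 0.015 m).
It fails at once if the timer is pushed more than 15 mm (distance of timer from where it was at the start of the episode above 0.015 m).
It also fails if it takes over 51 s, if anything falls off the work surface, if the arm or the gripper's body presses on something with over 40 N, if the wrist force passes 120 N, or if a joint passes its speed limit or range.

## Working session

There is one attempt and no reset: what is moved stays moved. The work goes in short steps, Python scripts to look and compute and a tool call to move; the robot and the scene stay as the last step left them, time stands still between calls to the robot, and variables do not carry over. Pictures are saved under pics/ and viewed, at most 13 in all, crops included, and the job is handed in when it is done.

```bash
ls; mkdir -p pics; cat > h.py <<'E'
import numpy as np, cv2
from cell import ctrl, camrig, probe_bus
from scipy.spatial.transform import Rotation as R
def cal(n):
    c=camrig.calibration(n);K=np.array([[c['fx'],0,c['cx']],[0,c['fy'],c['cy']],[0,0,1.]])
    return c,K
def cam(n,st=None):
    c,K=cal(n)
    if n!='wrist':
        Rm=cv2.Rodrigues(np.array(c['rvec'],float))[0];t=np.array(c['tvec'],float).ravel();return K,Rm,t
    T=np.array(c['hand_eye'],float);Rt=R.from_euler('xyz',st['tool_rot']).as_matrix()
    Rwc=Rt@T[:3,:3];p=Rt@T[:3,3]+np.array(st['eef_pos']);return K,Rwc.T,-Rwc.T@p
def pix2z(n,u,v,z,st=None):
    K,Rm,t=cam(n,st);d=Rm.T@np.linalg.inv(K)@np.array([u,v,1.]);o=-Rm.T@t
    return o+d*(z-o[2])/d[2]
def proj(n,P,st=None):
    K,Rm,t=cam(n,st);q=K@(Rm@np.array(P,float)+t);return q[:2]/q[2]
E
python3 - <<'E'
from h import *
s=probe_bus.read_state();print(s)
for n in('top','scene'):
    im=camrig.get_image(n);cv2.imwrite(f'pics/{n}0.png',cv2.resize(im,(800,600),interpolation=cv2.INTER_CUBIC));cv2.imwrite(f'pics/{n}0raw.png',im);K,Rm,t=cam(n);print(n,-Rm.T@t,Rm[2],K[0,0])
E
```

```text
cell.py
pics
{'clock': 0.0, 'qpos': array([ 1.04018403,  0.62935043,  0.03845588,  1.51838032, -0.02700817,
        0.99628842, -0.01999094]), 'qd': array([-1.37533930e-03,  5.99090980e-04,  3.47195772e-04, -9.22422862e-04,
        1.36535459e-03, -3.44070006e-06,  7.20841596e-04]), 'tau': array([ 1.42607420e-03, -5.63400042e+01,  1.22645516e+00, -1.93444777e+01,
        1.09811078e-02,  1.03136350e-02, -2.83188922e-05]), 'eef_pos': array([ 291.10420046, -580.46611949,  230.38261494]), 'tool_rot': array([-3.13968473e+00,  2.69767368e-05,  4.64805393e-01]), 'force': array([-0.24424076,  0.56950633,  0.4039273 ]), 'torque': array([-0.00815564, -0.02841303,  0.01110497]), 'gripper_force': 0.0, 'width': 85.4592367706286}
top [ 291.15033183   86.06577952 1484.18021242] [ 0.18403256  0.01434971 -0.9828154 ] 454.337954893318
scene [-38.37521868 634.91815836 954.79196678] [ 0.48870003 -0.45163393 -0.74645769] 434.5537810180487
```

View pics/top0.png

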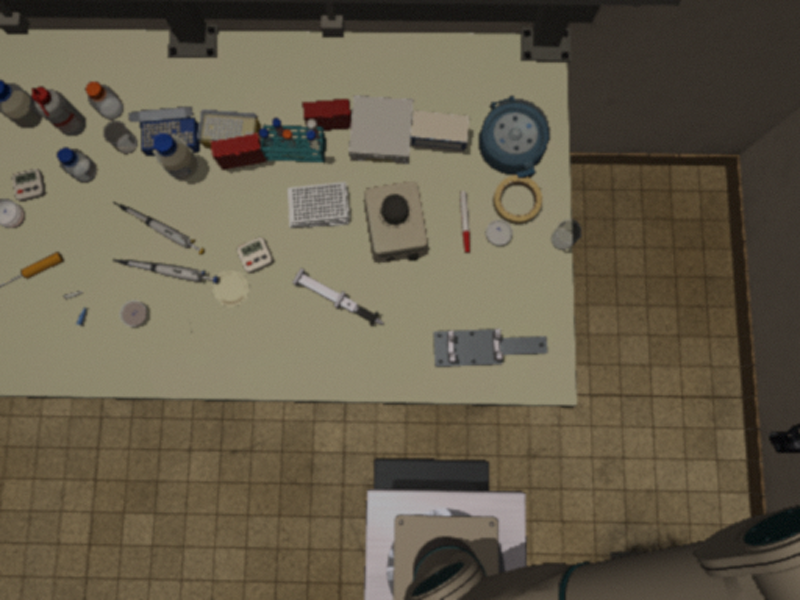

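View pics/scene0.png

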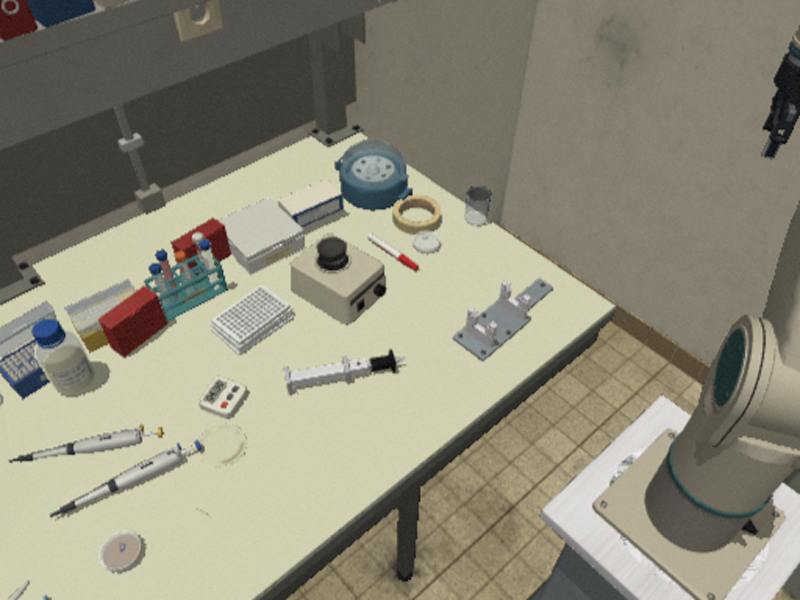

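The top view (800x600) shows the pointer from (298,278) to (380,321), with the black grip at the lower right. The stand spans (434..547, 347) with its long foot to the right (−y). The timer is at (255,254), and the dish and beaker are at upper right. I'll take an enlarged crop next.

```bash
python3 - <<'E'
from h import *
im=cv2.imread('pics/top0raw.png')
c=im[165:245,180:360];c=cv2.resize(c,None,fx=4.4,fy=4.4,interpolation=cv2.INTER_CUBIC)
s=cv2.imread('pics/scene0raw.png')[170:260,175:365];s=cv2.resize(s,(792,375),interpolation=cv2.INTER_CUBIC)
cv2.imwrite('pics/c1.png',c)
print(c.shape)
E
```

```text
(352, 792, 3)
```

View pics/c1.png

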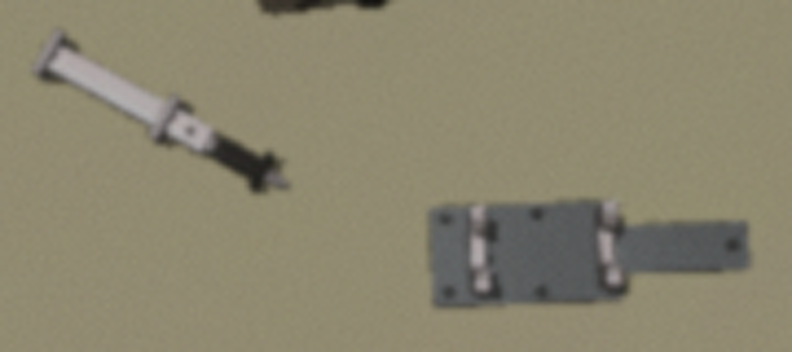

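The crop shows the rear collar at (49,55), front collar (170,119), mouth (210,143), stand left-edge middle (432.5,257) and long-foot end middle (749,245.5).

```bash
python3 - <<'E'
from h import *
f=lambda x,y,z:pix2z('top',180+(x+.5)/4.4-.5,165+(y+.5)/4.4-.5,z)
a,b,m=f(49,55,20),f(170,119,20),f(210,143,20)
print('rear',a,'front',b,'mouth',m,np.linalg.norm(b-a),'exp100')
d=(b-a)/np.linalg.norm(b-a);print('yaw',np.arctan2(d[1],d[0]),'org',a+66*d)
p,q=f(432.5,257,8),f(749,245.5,8);e=(q-p)/np.linalg.norm(q-p)
print('stand',p,q,np.linalg.norm(q-p),'exp235','yaw',np.arctan2(e[1],e[0]),'org',p+80*e)
for c in [(478,252),(609,245)]: print('cheek',f(*c,40))
print('timer',pix2z('top',255*.64,254*.64,10),'dish',pix2z('top',499*.64,233*.64,7),'beaker',pix2z('top',565*.64,236*.64,30))
print(camrig.calibration('wrist')['hand_eye'])
E
```

```text
rear [580.82365952 311.79157692  20.        ] front [533.70218001 219.67546238  20.        ] mouth [516.13164302 189.43517547  20.        ] 103.46889575131273 exp100
yaw -2.043636719338289 org [550.76614682 253.03320789  20.        ]
stand [435.40050944  23.5044653    8.        ] [ 447.67372522 -209.85706806    8.        ] 233.68405397026095 exp235 yaw -1.5182515980816784 org [439.60215369 -56.38512216   8.        ]
cheek [436.42187319  -7.9738772   40.        ]
cheek [ 443.01547094 -102.53369369   40.        ]
timer [630.91355088 407.50347046  10.        ] dish [ 685.42124945 -113.49679888    7.        ] beaker [ 674.74461035 -249.07193962   30.        ]
[[-2.97627882e-04 -9.56922501e-01 -2.90343312e-01  7.42710663e+01]
 [ 9.99999832e-01 -4.29462566e-04  3.90346727e-04  6.23773603e-01]
 [-4.98223150e-04 -2.90343147e-01  9.56922467e-01 -1.43526992e+02]
 [ 0.00000000e+00  0.00000000e+00  0.00000000e+00  1.00000000e+00]]
```

Careful with the scale: shifts go in shares of 50 mm and turns go in shares of 4 rad. That gives: -31.6 mm is -0.632, 30.5 mm is 0.61.

Request:
inch_along(
  deltas={"tx": [0.61, 0.61, 0.61, 0.61, 0.61, 0.61, 0.61, 0.61, 0.61, 0.61], "ty": [-0.632, -0.632, -0.632, -0.632, -0.632, -0.632, -0.632, -0.632, -0.632, -0.632], "tz": [0, 0, 0, 0, 0, 0, 0, 0, 0, 0], "wx": [0, 0, 0, 0, 0, 0, 0, 0, 0, 0], "wy": [0, 0, 0, 0, 0, 0, 0, 0, 0, 0], "wz": [0, 0, 0, 0, 0, 0, 0, 0, 0, 0], "jaw": [85, 85, 85, 85, 85, 85, 85, 85, 85, 85]},
)

```text
clock: 1.1
eef_pos: [422.5, -160.1, 231.2]
tool_rot: [-3.141, 0.0, 0.465]
force: [1.8, 0.0, 0.1]
width: 84.8
gripper_force: 0.0
```

Request:
inch_along(
  deltas={"tx": [0.61, 0.61, 0.61, 0.61, 0.61, 0.61, 0.61, 0.61, 0.61, 0.61], "ty": [-0.632, -0.632, -0.632, -0.632, -0.632, -0.632, -0.632, -0.632, -0.632, -0.632], "tz": [0, 0, 0, 0, 0, 0, 0, 0, 0, 0], "wx": [0, 0, 0, 0, 0, 0, 0, 0, 0, 0], "wy": [0, 0, 0, 0, 0, 0, 0, 0, 0, 0], "wz": [0, 0, 0, 0, 0, 0, 0, 0, 0, 0], "jaw": [85, 85, 85, 85, 85, 85, 85, 85, 85, 85]},
)

```text
clock: 2.1
eef_pos: [553.4, 259.0, 231.0]
tool_rot: [3.141, 0.001, 0.465]
force: [1.1, -0.1, -0.3]
width: 84.8
gripper_force: 0.0
```

Request:
inch_along(
  deltas={"tx": [0, 0, 0, 0, 0, 0, 0, 0], "ty": [0, 0, 0, 0, 0, 0, 0, 0], "tz": [0, 0, 0, 0, 0, 0, 0, 0], "wx": [0, 0, 0, 0, 0, 0, 0, 0], "wy": [0, 0, 0, 0, 0, 0, 0, 0], "wz": [-0.0265, -0.0265, -0.0265, -0.0265, -0.0265, -0.0265, 0, 0], "jaw": [85, 85, 85, 85, 85, 85, 85, 85]},
)

```text
clock: 2.9
eef_pos: [553.3, 257.1, 231.0]
tool_rot: [-3.141, 0.0, 1.098]
force: [0.2, 0.4, 0.0]
width: 85.0
gripper_force: 0.0
```

```bash
python3 - <<'E'
from h import *
s=probe_bus.read_state();im=camrig.get_image('wrist');print(s['eef_pos'],s['tool_rot'])
cv2.imwrite('pics/w1.png',cv2.resize(im,(800,600),interpolation=cv2.INTER_CUBIC))
print(camrig.calibration('wrist')['fx'],ctrl.grip_point_offset)
E
```

```text
[553.27985181 257.10291794 231.00500671] [-3.14113401e+00  4.36824574e-04  1.09808864e+00]
278.4653468354805 18.700000000000003
```

View pics/w1.png

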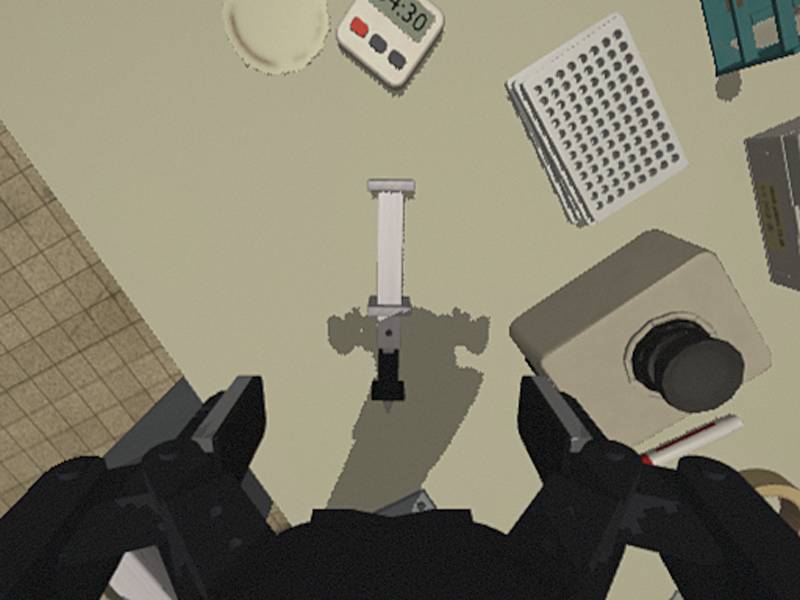

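The wrist view (800x600) shows the pointer nearly upright in the image. Its rear collar top is at about (391,185), front collar top about (390,308), and the grip begins at row 348 at column 388.

```bash
python3 - <<'E'
from h import *
s=probe_bus.read_state()
g=lambda x,y,z:pix2z('wrist',(x+.5)*.64-.5,(y+.5)*.64-.5,z,s)
a,b,e=g(391,181,36),g(390,313,36),g(388,349,27)
print(a,b,e,np.linalg.norm(b-a))
d=(b-a)/np.linalg.norm(b-a);print('yaw',np.arctan2(d[1],d[0])+np.pi, 'pred grip start dist from rear 146:',np.linalg.norm((e-a)[:2]))
o=a[:2]+70*d[:2]
print('org',o)
for yaw in (1.098,1.08,1.06):
    D=-np.array([np.cos(yaw),np.sin(yaw)]);N=np.array([-D[1],D[0]])
    P=lambda x,y,z:np.round((proj('wrist',[*(o+x*D+y*N),z],s)+.5)/.64-.5,1)
    print(yaw,[P(*q) for q in [(-70,18,36),(-70,-18,36),(-62,18,36),(30,18,36),(30,-18,36),(38,18,36),(38,-18,36),(76,0,27),(112,15,33),(112,-15,33)]])
E
```

```text
[583.15537105 314.41592396  36.        ] [534.83601212 221.74711376  36.        ] [516.93168355 190.64552292  27.        ] 104.50965902836792
yaw 1.0901600288761726 pred grip start dist from rear 146: 140.373391202397
org [550.7913278  252.34685997]
1.098 [array([414.2, 181. ]), array([366.3, 181. ]), array([414.1, 192. ]), array([412.3, 307.8]), array([368.3, 307.8]), array([412.2, 317. ]), array([368.5, 317. ]), array([390.4, 355. ]), array([407.4, 395.5]), array([373.3, 395.5])]
1.08 [array([415.9, 181.5]), array([368. , 180.6]), array([415.5, 192.4]), array([411.7, 308.1]), array([367.6, 307.4]), array([411.4, 317.4]), array([367.6, 316.6]), array([388.8, 355. ]), array([405.1, 395.8]), array([371. , 395.2])]
1.06 [array([417.8, 182. ]), array([369.8, 180.1]), array([417.2, 193. ]), array([410.9, 308.5]), array([366.9, 306.9]), array([410.4, 317.8]), array([366.7, 316.2]), array([387., 355.]), array([402.6, 396. ]), array([368.5, 394.8])]
```

```bash
python3 - <<'E'
from h import *
im=cv2.imread('pics/w1.png')[165:425,310:470];cv2.imwrite('pics/w1c.png',cv2.resize(im,None,fx=2.3,fy=2.3,interpolation=cv2.INTER_CUBIC))
E
```

```text
(no output)
```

View pics/w1c.png

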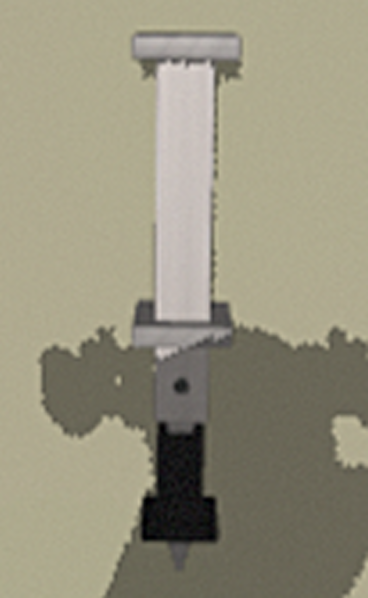

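Converted, 45 mm is 0.9, 2.3 mm is 0.046, 0.016 rad / 4 = 0.004.

Request:
inch_along(
  deltas={"tx": [0.046, 0, 0, 0, 0, 0, 0, 0, 0], "ty": [-0.008, 0, 0, 0, 0, 0, 0, 0, 0], "tz": [0.8, 0.9, 0.9, 0.8, 0.6, 0.4, 0.18, 0, 0], "wx": [0, 0, 0, 0, 0, 0, 0, 0, 0], "wy": [0, 0, 0, 0, 0, 0, 0, 0, 0], "wz": [0.004, 0, 0, 0, 0, 0, 0, 0, 0], "jaw": [85, 85, 85, 85, 85, 85, 85, 85, 85]},
)

```text
clock: 3.85
eef_pos: [554.8, 260.0, 3.2]
tool_rot: [3.141, -0.001, 1.084]
force: [0.0, -0.3, 0.3]
width: 85.0
gripper_force: 0.0
```

Request:
inch_along(
  deltas={"tx": [0, 0, 0, 0, 0, 0, 0, 0, 0, 0], "ty": [0, 0, 0, 0, 0, 0, 0, 0, 0, 0], "tz": [0, 0, 0, 0, 0, 0, 0, 0, 0, 0], "wx": [0, 0, 0, 0, 0, 0, 0, 0, 0, 0], "wy": [0, 0, 0, 0, 0, 0, 0, 0, 0, 0], "wz": [0, 0, 0, 0, 0, 0, 0, 0, 0, 0], "jaw": [10, 10, 10, 10, 10, 10, 10, 10, 10, 10]},
)

```text
clock: 4.85
eef_pos: [554.4, 259.7, 2.9]
tool_rot: [3.141, -0.001, 1.085]
force: [-0.3, -0.7, 5.2]
width: 18.6
gripper_force: 59.4
```

Converted, -40 mm is -0.8, -35 mm is -0.7.

Request:
inch_along(
  deltas={"tx": [0, 0, 0, 0, -0.4, -0.8, -0.8, -0.8, -0.8, -0.8, -0.8, -0.8], "ty": [0, 0, 0, 0, 0.1, 0.18, 0.18, 0.18, 0.18, 0.18, 0.18, 0.18], "tz": [-0.3, -0.7, -0.7, -0.7, -0.6, -0.2, 0, 0, 0, 0, 0, 0], "wx": [0, 0, 0, 0, 0, 0, 0, 0, 0, 0, 0, 0], "wy": [0, 0, 0, 0, 0, 0, 0, 0, 0, 0, 0, 0], "wz": [0, 0, 0, 0, 0, 0, 0, 0, 0, 0, 0, 0], "jaw": [10, 10, 10, 10, 10, 10, 10, 10, 10, 10, 10, 10]},
)

```text
clock: 6.05
eef_pos: [473.2, -39.0, 162.8]
tool_rot: [3.141, 0.0, 1.085]
force: [0.2, -0.2, -1.2]
width: 19.3
gripper_force: 58.9
```

Request:
inch_along(
  deltas={"tx": [-0.8, -0.8, -0.78, 0, 0, 0, 0, 0, 0, 0, 0], "ty": [0.19, 0.19, 0.19, 0, 0, 0, 0, 0, 0, 0, 0], "tz": [0, 0, 0, 0, 0, 0, 0, 0, 0, 0, 0], "wx": [0, 0, 0, 0, 0, 0, 0, 0, 0, 0, 0], "wy": [0, 0, 0, 0, 0, 0, 0, 0, 0, 0, 0], "wz": [0, 0, 0, -0.0269, -0.0269, -0.0269, -0.0269, -0.0269, 0, 0, 0], "jaw": [10, 10, 10, 10, 10, 10, 10, 10, 10, 10, 10]},
)

```text
clock: 7.15
eef_pos: [443.6, -156.1, 162.5]
tool_rot: [-3.142, 0.0, 1.621]
force: [-0.5, -0.0, -2.3]
width: 18.9
gripper_force: 58.9
```

```bash
python3 - <<'E'
from h import *
s=probe_bus.read_state();im=camrig.get_image('wrist');print(s['eef_pos'],s['tool_rot'],s['clock'])
cv2.imwrite('pics/w2.png',cv2.resize(im,(800,600),interpolation=cv2.INTER_CUBIC))
E
```

```text
[ 443.59369626 -156.0675854   162.47912487] [-3.14159232e+00  2.39543032e-04  1.62086455e+00] 7.15
```

View pics/w2.png

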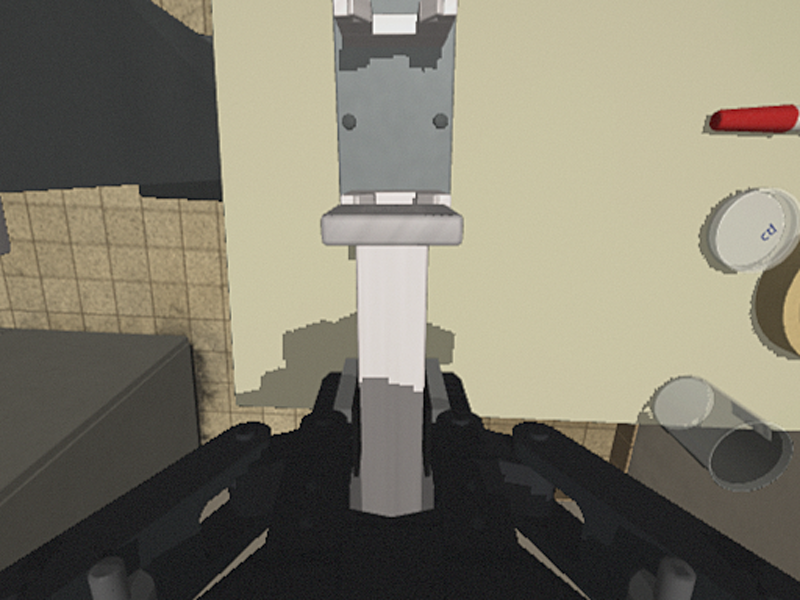

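The wrist view shows the stand plate's edges at about columns 335–342 and 457–450, its holes at (349,121) and (440,121), and the −x cheek's slot centred near (395.5,23). The held sleeve is centred near column 392 with its rear collar at 321..463. I'll measure the edges numerically.

```bash
python3 - <<'E'
from h import *
s=probe_bus.read_state();im=camrig.get_image('wrist').astype(float)
cv2.imwrite('pics/w2raw.png',im)
S=np.array([1,-1]);L=[];Rr=[]
def edge(row,a,b):  # strongest colour step in [a,b]
    r=cv2.GaussianBlur(im,(3,3),0)[row];g=np.abs(r[a+1:b+1]-r[a-1:b-1]).sum(1);i=g.argmax()
    y0,y1,y2=g[i-1],g[i],g[i+1];return a+i+.5*(y0-y2)/(y0-2*y1+y2)
for r in range(50,118,6):
    l,q=edge(r,205,230),edge(r,280,300)
    A,B=pix2z('wrist',l,r,8,s),pix2z('wrist',q,r,8,s);L.append(A);Rr.append(B)
L=np.array(L);Rr=np.array(Rr);M=(L+Rr)/2
print('width',np.linalg.norm(L-Rr,axis=1).round(1));print(M[[0,-1]].round(1))
# hough-free line fit
pf=np.polyfit(M[:,1],M[:,0],1);print('plate centre x at y=-56',np.polyval(pf,-56),'at -156',np.polyval(pf,-156),'yaw',np.arctan2(1,pf[0]))
print('holes',pix2z('wrist',349*.64,121*.64,8,s),pix2z('wrist',440*.64,121*.64,8,s))
# sleeve axis, top z
zt=162.5-2.9+28
for r in (170,190,210,230):
    l,q=edge(r,215,240),edge(r,265,285);print('sleeve',pix2z('wrist',l,r,zt,s).round(1),pix2z('wrist',q,r,zt,s).round(1))
for u,v,z in [(391.5,213,zt+8),(391.5,244,zt+8)]:print('collar',pix2z('wrist',u*.64,v*.64,z,s).round(1))
c=cv2.imread('pics/w2raw.png')[0:165,190:310];cv2.imwrite('pics/w2c.png',cv2.resize(c,None,fx=3.6,fy=3.6,interpolation=cv2.INTER_CUBIC))
E
```

```text
width [74.5 74.3 74.5 74.7 74.7 74.1 74.4 74.5 74.7 74.5 74.3 74.6]
[[439.5 -29.4   8. ]
 [442.9 -91.    8. ]]
plate centre x at y=-56 441.0656173322729 at -156 446.51496591166415 yaw 1.6252359682968092
holes [412.33072081 -55.48665301   8.        ] [470.14810203 -52.5777022    8.        ]
sleeve [ 432.5 -109.   187.6] [ 451.1 -108.   187.6]
sleeve [ 432.9 -118.   187.6] [ 451.6 -117.1  187.6]
sleeve [ 433.  -127.5  187.6] [ 452.5 -126.5  187.6]
sleeve [ 433.5 -137.4  187.6] [ 452.8 -136.4  187.6]
collar [441.1 -93.4 195.6]
collar [ 441.5 -101.1  195.6][ WARN:0@1.240] global loadsave.cpp:1063 imwrite_ Unsupported depth image for selected encoder is fallbacked to CV_8U.
```

View pics/w2c.png

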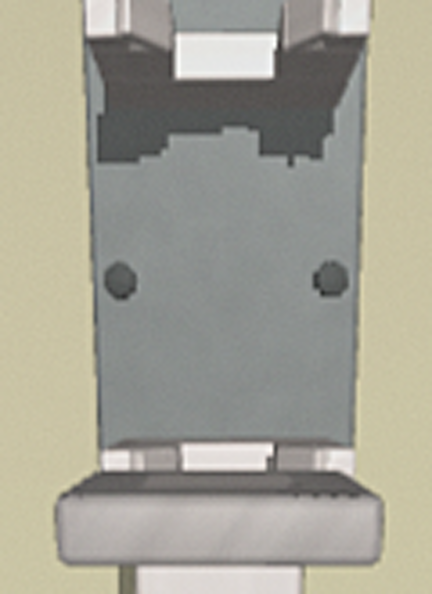

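The crop shows the −x cheek's slot floor at columns 175–275 and rows 33–78, and the +x cheek's slot floor's inner edge at row 443, columns 180–272.

```bash
python3 - <<'E'
from h import *
s=probe_bus.read_state()
f=lambda x,y,z:pix2z('wrist',190+(x+.5)/3.6-.5,(y+.5)/3.6-.5,z,s).round(1)
print('x=-42',f(175,78,34),f(275,78,34));print('x=-52',f(176,33,34),f(275,33,34));print('x=42',f(180,443,34),f(272,443,34))
print('lips -42: ',f(84,36,67),f(372,37,67))
E
```

```text
x=-42 [426.5 -12.3  34. ] [450.4 -11.1  34. ]
x=-52 [426.4  -2.9  34. ] [449.8  -1.7  34. ]
x=42 [431.1 -96.9  34. ] [455.3 -95.7  34. ]
lips -42:  [409.1 -14.1  67. ] [468.8 -11.2  67. ]
```

Converted, 40 mm is 0.8, 30 mm is 0.6, -0.005 rad / 4 = -0.0013.

Request:
inch_along(
  deltas={"tx": [0.6, 0.8, 0.6, 0.27, 0, 0, 0, 0, 0], "ty": [0.008, 0.012, 0.008, 0.004, 0, 0, 0, 0, 0], "tz": [0, 0, 0.2, 0.5, 0.6, 0.4, 0.04, 0, 0], "wx": [0, 0, 0, 0, 0, 0, 0, 0, 0], "wy": [0, 0, 0, 0, 0, 0, 0, 0, 0], "wz": [-0.0013, 0, 0, 0, 0, 0, 0, 0, 0], "jaw": [10, 10, 10, 10, 10, 10, 10, 10, 10]},
)

```text
clock: 8.15
eef_pos: [439.8, -42.6, 76.2]
tool_rot: [3.14, 0.0, 1.627]
force: [0.3, 0.2, -1.7]
width: 18.7
gripper_force: 58.9
```

Converted, 12 mm is 0.24, 10 mm is 0.2.

Request:
inch_along(
  deltas={"tx": [0, 0, 0, 0], "ty": [0, 0, 0, 0], "tz": [0.2, 0.24, 0.08, 0], "wx": [0, 0, 0, 0], "wy": [0, 0, 0, 0], "wz": [0, 0, 0, 0], "jaw": [10, 10, 10, 10]},
)

```text
clock: 8.55
eef_pos: [438.8, -42.7, 49.0]
tool_rot: [-3.141, 0.0, 1.628]
force: [0.7, -0.2, -1.6]
width: 18.6
gripper_force: 59.0
```

Request:
inch_along(
  deltas={"tx": [0, 0, 0, 0], "ty": [0, 0, 0, 0], "tz": [0.12, 0.12, 0.08, 0], "wx": [0, 0, 0, 0], "wy": [0, 0, 0, 0], "wz": [0, 0, 0, 0], "jaw": [10, 10, 10, 10]},
)

```text
clock: 8.95
eef_pos: [438.9, -42.5, 33.0]
tool_rot: [-3.141, -0.0, 1.628]
force: [0.4, 0.8, -1.8]
width: 19.6
gripper_force: 59.0
```

```bash
python3 - <<'E'
from h import *
s=probe_bus.read_state();im=camrig.get_image('wrist');print(s['eef_pos'],s['tool_rot'],s['force'])
cv2.imwrite('pics/w3.png',cv2.resize(im,(800,600),interpolation=cv2.INTER_CUBIC))
E
```

```text
[438.90511388 -42.54941415  33.00115747] [-3.14131628e+00 -2.52069430e-04  1.62793055e+00] [ 0.40617167  0.77126444 -1.80299811]
```

View pics/w3.png

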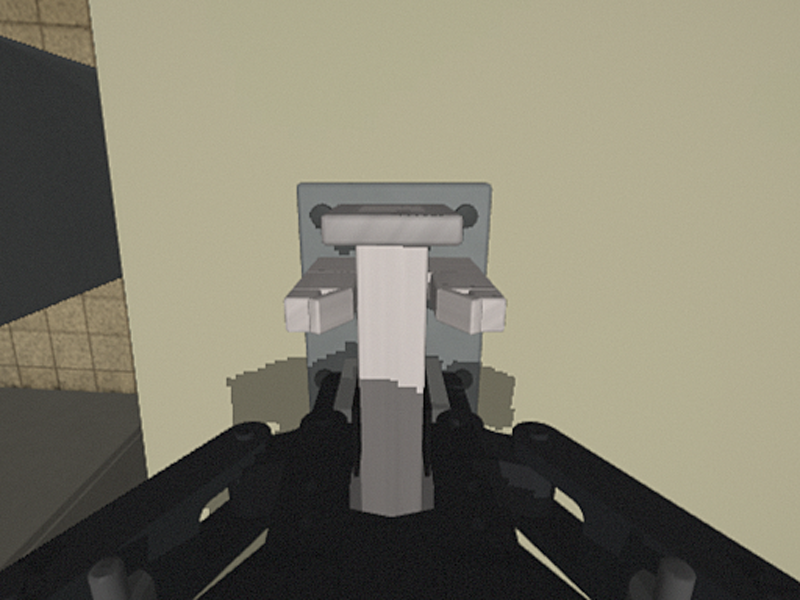

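The rear-cheek slot has the sleeve inside it: lips at 285..506 (centre 395.5), sleeve centre 392, so about 1 mm off toward −x. I'll shift by 0.9 mm, lower the last few mm and release.

Converted, 3 mm is 0.06, 0.9 mm is 0.018.

Request:
inch_along(
  deltas={"tx": [0, 0, 0, 0], "ty": [0.018, 0, 0, 0], "tz": [0, 0.06, 0.016, 0], "wx": [0, 0, 0, 0], "wy": [0, 0, 0, 0], "wz": [0, 0, 0, 0], "jaw": [10, 10, 10, 10]},
)

```text
clock: 9.4
eef_pos: [440.0, -42.6, 29.6]
tool_rot: [3.141, -0.0, 1.628]
force: [-0.4, -0.1, -2.4]
width: 18.7
gripper_force: 59.0
```

Request:
inch_along(
  deltas={"tx": [0, 0, 0, 0, 0], "ty": [0, 0, 0, 0, 0], "tz": [0, 0, 0, 0, 0], "wx": [0, 0, 0, 0, 0], "wy": [0, 0, 0, 0, 0], "wz": [0, 0, 0, 0, 0], "jaw": [40, 40, 60, 60, 60]},
)

```text
clock: 9.9
eef_pos: [439.9, -42.5, 29.6]
tool_rot: [3.141, 0.0, 1.628]
force: [0.1, -0.5, 0.7]
width: 60.2
gripper_force: 0.0
```

Converted, -40 mm is -0.8, -30 mm is -0.6.

Request:
inch_along(
  deltas={"tx": [0, 0, 0, -0.4, -0.8, -0.6, -0.22, 0, 0], "ty": [0, 0, 0, 0, 0, 0, 0, 0, 0], "tz": [-0.4, -0.8, -0.8, -0.4, 0, 0, 0, 0, 0], "wx": [0, 0, 0, 0, 0, 0, 0, 0, 0], "wy": [0, 0, 0, 0, 0, 0, 0, 0, 0], "wz": [0, 0, 0, 0, 0, 0, 0, 0, 0], "jaw": [60, 60, 60, 60, 60, 60, 60, 60, 60]},
)

```text
clock: 10.8
eef_pos: [445.5, -142.0, 149.4]
tool_rot: [-3.141, -0.001, 1.629]
force: [-0.2, 0.2, -0.2]
width: 60.2
gripper_force: 0.0
```

```bash
python3 - <<'E'
from h import *
s=probe_bus.read_state();im=camrig.get_image('wrist');print(s['eef_pos'],s['tool_rot'],s['force'])
cv2.imwrite('pics/w4raw.png',im)
cv2.imwrite('pics/w4.png',cv2.resize(im,(800,600),interpolation=cv2.INTER_CUBIC))
E
```

```text
[ 445.46063358 -142.00628072  149.38467972] [-3.14137277e+00 -1.13210531e-03  1.62884762e+00] [-0.15243665  0.1858077  -0.21838335]
```

View pics/w4.png

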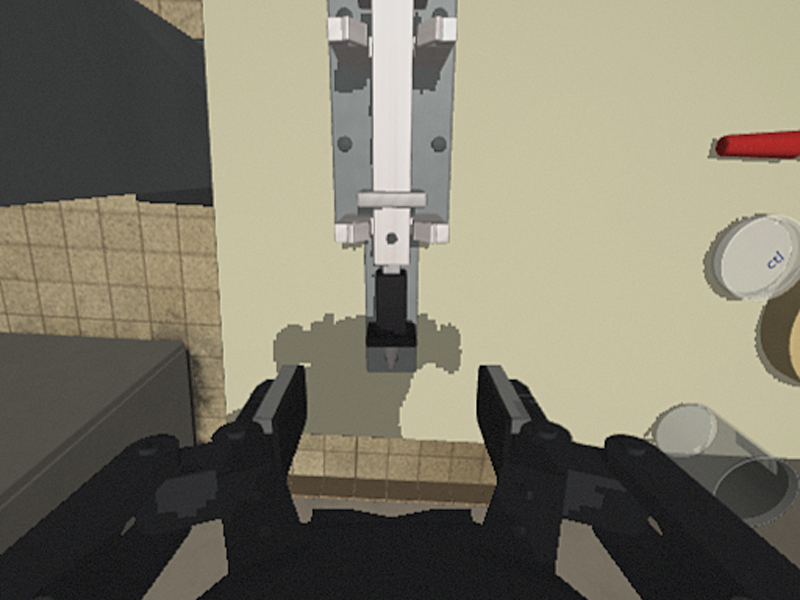

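The sleeve lies in both slots with the front collar just behind the +x cheek (collar row 199, cheek row 232). The mouth is at about (392,265), the grip spans rows 271–325 at columns 376–407, and the end plate's far edge is at row 346.

```bash
python3 - <<'E'
from h import *
s=probe_bus.read_state();Rt=R.from_euler('xyz',s['tool_rot']).as_matrix()
for n,u,v,z in [('mouth70',392,265,54),('grip start76',392,271,53),('plate near top112',391,337,59),('plate far118',391,346,59),('collar rear30',391.5,192,62),('collar front38',391.5,201,62),('cheek lip52',391.5,243,67)]:
    p=pix2z('wrist',(u+.5)*.64-.5,(v+.5)*.64-.5,z,s);print(n,p.round(1),(Rt.T@(p-s['eef_pos'])).round(1))
E
```

```text
mouth70 [ 445.2 -119.9   54. ] [21.6  0.9 95.5]
grip start76 [ 445.4 -123.5   53. ] [17.9  0.9 96.5]
plate near top112 [ 447.1 -161.1   59. ] [-19.7   0.4  90.4]
plate far118 [ 447.4 -166.7   59. ] [-25.3   0.4  90.4]
collar rear30 [442.5 -79.8  62. ] [61.7  0.7 87.5]
collar front38 [442.8 -84.3  62. ] [57.2  0.7 87.5]
cheek lip52 [ 444.  -105.4   67. ] [36.1  0.7 82.5]
```

Converted, 35 mm is 0.7, -1.5 mm is -0.03.

Request:
inch_along(
  deltas={"tx": [-0.03, 0, 0, 0, 0, 0, 0], "ty": [0.012, 0, 0, 0, 0, 0, 0], "tz": [0.4, 0.7, 0.7, 0.4, 0.16, 0.03, 0], "wx": [0, 0, 0, 0, 0, 0, 0], "wy": [0, 0, 0, 0, 0, 0, 0], "wz": [0, 0, 0, 0, 0, 0, 0], "jaw": [60, 60, 60, 60, 60, 60, 60]},
)

```text
clock: 11.55
eef_pos: [446.9, -144.0, 30.6]
tool_rot: [3.141, -0.0, 1.629]
force: [0.0, 0.1, 0.4]
width: 59.6
gripper_force: 0.0
```

Request:
inch_along(
  deltas={"tx": [0, 0, 0, 0, 0, 0, 0, 0, 0], "ty": [0, 0, 0, 0, 0, 0, 0, 0, 0], "tz": [0, 0, 0, 0, 0, 0, 0, 0, 0], "wx": [0, 0, 0, 0, 0, 0, 0, 0, 0], "wy": [0, 0, 0, 0, 0, 0, 0, 0, 0], "wz": [0, 0, 0, 0, 0, 0, 0, 0, 0], "jaw": [5, 5, 5, 5, 5, 5, 5, 5, 5]},
)

```text
clock: 12.45
eef_pos: [446.6, -145.1, 30.7]
tool_rot: [3.141, 0.001, 1.628]
force: [-0.3, -0.1, 6.6]
width: 16.9
gripper_force: 62.6
```

Converted, -2 mm is -0.04.

Request:
inch_along(
  deltas={"tx": [-0.04, -0.04, 0], "ty": [0, 0, 0], "tz": [0, 0, 0], "wx": [0, 0, 0], "wy": [0, 0, 0], "wz": [0, 0, 0], "jaw": [5, 5, 5]},
)

```text
clock: 12.75
eef_pos: [447.2, -147.9, 30.6]
tool_rot: [3.14, -0.001, 1.628]
force: [-0.7, 3.3, 5.9]
width: 16.6
gripper_force: 62.6
```

Request:
inch_along(
  deltas={"tx": [-0.04, 0], "ty": [0, 0], "tz": [0, 0], "wx": [0, 0], "wy": [0, 0], "wz": [0, 0], "jaw": [5, 5]},
)

```text
clock: 12.95
eef_pos: [447.3, -150.0, 30.5]
tool_rot: [3.14, -0.001, 1.628]
force: [0.3, 3.2, 6.3]
width: 16.8
gripper_force: 62.6
```

Request:
inch_along(
  deltas={"tx": [-0.04, 0], "ty": [0, 0], "tz": [0, 0], "wx": [0, 0], "wy": [0, 0], "wz": [0, 0], "jaw": [5, 5]},
)

```text
clock: 13.15
eef_pos: [447.4, -152.0, 30.5]
tool_rot: [3.14, -0.001, 1.628]
force: [-0.2, 1.9, 5.7]
width: 16.9
gripper_force: 62.6
```

Request:
inch_along(
  deltas={"tx": [-0.04, 0], "ty": [0, 0], "tz": [0, 0], "wx": [0, 0], "wy": [0, 0], "wz": [0, 0], "jaw": [5, 5]},
)

```text
clock: 13.35
eef_pos: [447.5, -153.6, 30.4]
tool_rot: [3.14, -0.001, 1.628]
force: [-0.5, 4.7, 6.0]
width: 16.7
gripper_force: 62.6
```

Request:
inch_along(
  deltas={"tx": [-0.04, 0], "ty": [0, 0], "tz": [0, 0], "wx": [0, 0], "wy": [0, 0], "wz": [0, 0], "jaw": [5, 5]},
)

```text
clock: 13.55
eef_pos: [447.7, -155.3, 30.4]
tool_rot: [3.14, -0.002, 1.629]
force: [-1.1, 4.3, 5.4]
width: 16.5
gripper_force: 62.6
```

Request:
inch_along(
  deltas={"tx": [-0.08, -0.08, 0], "ty": [0, 0, 0], "tz": [0, 0, 0], "wx": [0, 0, 0], "wy": [0, 0, 0], "wz": [0, 0, 0], "jaw": [5, 5, 5]},
)

```text
clock: 13.85
eef_pos: [448.1, -163.2, 30.3]
tool_rot: [3.14, -0.002, 1.628]
force: [-0.9, 5.3, 4.7]
width: 16.4
gripper_force: 62.5
```

Converted, -8 mm is -0.16, -5 mm is -0.1.

Request:
inch_along(
  deltas={"tx": [-0.1, -0.16, -0.16, -0.16, -0.16, -0.08, 0, 0], "ty": [0, 0, 0, 0, 0, 0, 0, 0], "tz": [0, 0, 0, 0, 0, 0, 0, 0], "wx": [0, 0, 0, 0, 0, 0, 0, 0], "wy": [0, 0, 0, 0, 0, 0, 0, 0], "wz": [0, 0, 0, 0, 0, 0, 0, 0], "jaw": [5, 5, 5, 5, 5, 5, 5, 5]},
)

```text
clock: 14.65
eef_pos: [450.3, -201.6, 30.0]
tool_rot: [3.14, -0.005, 1.63]
force: [-0.3, 10.4, 2.7]
width: 16.8
gripper_force: 62.1
```

```bash
python3 - <<'E'
from h import *
s=probe_bus.read_state();im=camrig.get_image('wrist');F=[]
for i in range(4): F.append(probe_bus.read_state()['force']);t=camrig.get_image('top')
print(s['eef_pos'],s['tool_rot'],np.mean(F,0))
cv2.imwrite('pics/w5raw.png',im)
a=cv2.resize(im[:240,180:320],None,fx=2.5,fy=2.5,interpolation=cv2.INTER_CUBIC)
cv2.imwrite('pics/top5.png',t);b=cv2.resize(t[200:245,270:360],None,fx=4.8,fy=4.8,interpolation=cv2.INTER_CUBIC)
H=np.zeros((600,790,3),np.uint8);H[:,:350]=a;H[:216,355:787]=b;cv2.imwrite('pics/w5.png',H)
E
```

```text
[ 450.27521687 -201.6343641    29.97411492] [ 3.14007194 -0.0052146   1.62981288] [0.41822417 9.60616147 2.31288309]
```

View pics/w5.png

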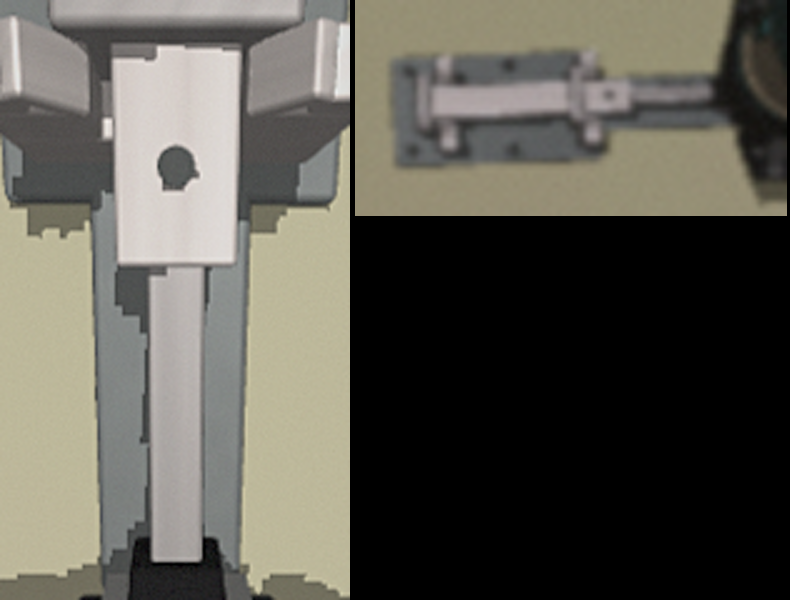

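The mouth is at row 265, the rod runs to the grip face at row about 562 (rod top) and the grip's top edge at row about 540. No mark is visible yet.

```bash
python3 - <<'E'
from h import *
s=probe_bus.read_state()
f=lambda x,y,z:pix2z('wrist',180+(x+.5)/2.5-.5,(y+.5)/2.5-.5,z,s)
m=f(175,265,54);print('mouth',m.round(1),'rod w',np.linalg.norm(f(149,400,49)-f(204,400,49)),'sleeve w',np.linalg.norm(f(119,262,54)-f(236,262,54)))
for n,p in [('rod/grip z49',f(176,562,49)),('griptop z53',f(176,540,53)),('rodtop z49 at mouth',f(176,267,49))]: print(n,p.round(1),'ext',np.linalg.norm((p-m)[:2])-6)
t=lambda x,y,z:pix2z('top',270+(x+.5)/4.8-.5,200+(y+.5)/4.8-.5,z)
print('top mouth',t(630-355,95,54),'plate end',t(395-355,110,8))
E
```

```text
mouth [ 446.2 -127.5   54. ] rod w 9.949751715576891 sleeve w 19.220714730707577
rod/grip z49 [ 449.6 -182.4   49. ] ext 48.956671873020134
griptop z53 [ 449.2 -176.2   53. ] ext 42.817191841376285
rodtop z49 at mouth [ 446.4 -127.8   49. ] ext -5.678758786625974
top mouth [ 444.83220389 -128.62716465   54.        ] plate end [437.03459785  23.42376275   8.        ]
```

Two measures agree on about 49 mm of extension: the picture gives 49.0, and travel minus slack gives 48.9. I'll pull 6 mm more.

Careful with the scale: shifts go in shares of 50 mm and turns go in shares of 4 rad. That gives: -2.2 mm is -0.044, -2 mm is -0.04.

Request:
inch_along(
  deltas={"tx": [-0.04, -0.04, -0.044, 0, 0, 0], "ty": [0, 0, 0, 0, 0, 0], "tz": [0, 0, 0, 0, 0, 0], "wx": [0, 0, 0, 0, 0, 0], "wy": [0, 0, 0, 0, 0, 0], "wz": [0, 0, 0, 0, 0, 0], "jaw": [5, 5, 5, 5, 5, 5]},
)

```text
clock: 15.5
eef_pos: [450.6, -207.3, 29.9]
tool_rot: [3.14, -0.006, 1.63]
force: [0.3, 10.9, 2.6]
width: 16.7
gripper_force: 62.1
```

```bash
python3 - <<'E'
from h import *
s=probe_bus.read_state();im=camrig.get_image('wrist');F=[]
for i in range(4): F.append(probe_bus.read_state()['force']);camrig.get_image('top')
print(s['eef_pos'],s['clock'],np.mean(F,0))
cv2.imwrite('pics/w6.png',cv2.resize(im[:240,180:320],None,fx=2.5,fy=2.5,interpolation=cv2.INTER_CUBIC))
E
```

```text
[ 450.62854248 -207.30144226   29.90699993] 15.5 [ 0.12726557 10.56469441  2.3774513 ]
```

View pics/w6.png

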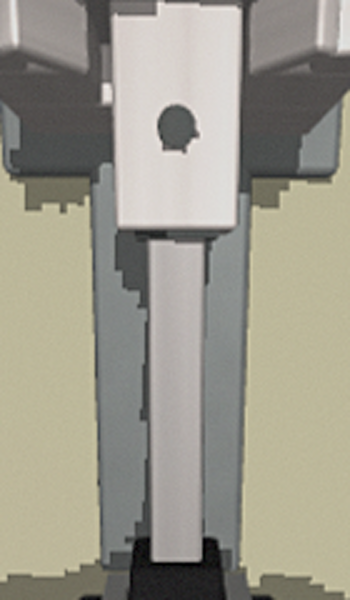

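The mark is now emerging as a dark band at rows 230–240, just beyond the mouth (row 229). The grip/rod line is at row 562.

```bash
python3 - <<'E'
from h import *
s=probe_bus.read_state()
f=lambda x,y,z:pix2z('wrist',180+(x+.5)/2.5-.5,(y+.5)/2.5-.5,z,s)
m=f(175,230,54);g=f(176,562,49);k=f(175,240,51)
print(m,'ext grip',np.linalg.norm((g-m)[:2])-6,'mark front edge ahead of mouth',np.linalg.norm((k-m)[:2])*np.sign(m[1]-k[1]), 'grip-markfront', np.linalg.norm((g-k)[:2]),'exp 59')
E
```

```text
[ 446.171839   -127.92676037   54.        ] ext grip 54.35639504642307 mark front edge ahead of mouth 1.4031312354533267 grip-markfront 58.953277094654105 exp 59
```

```bash
python3 -c "
from cell import ctrl, camrig, probe_bus
print(ctrl.finish_job())"
```

```text
the job is handed in; nothing more can be done
None
```

The job is handed in at about 16 s: the sleeve sits in both slots with its front collar against the long-foot cheek, and the gripper holds the rod out about 54 mm by camera (mark at 55 mm) at a pull of about 11 N; the beaker, dish and timer were never approached, and the hand-in returned no verdict.

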